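# Load an end mill under the spring-closed flap of a marking nest

### The job

Load the end mill that lies in the trough of the steel marking nest: hold the spring-closed clamp flap open by pressing its long thumb bar down with one fingertip, and with the other fingertip push the mill along the trough, under the raised flap, until it is up against the end stop. Keep the flap off the mill until the mill is home, because the flap must not rub on the ground edges; then let go, so that the flap shuts on the mill and clamps it. Only press and push: do not pinch the mill or lift it out of the trough, and leave the mill case, the small carton and the spare mill beside the nest alone.

Things in the scene. Friction and masses are not known exactly. Their poses are not given: they have to be found in the camera images.
- nest: Fixed steel marking nest: base 224 x 92 x 10 mm, a trough along its x axis, loading end at -x. Origin: underside of the base, z up, trough centre line at y = 0. Trough floor z = 26 mm, 14 mm wide between two rails (4 mm thick, tops at z = 29 mm, x = -100 to 72 mm). The flap lies over the trough at x = 40 to 73 mm; nearer the loading end the trough is open above.
- stop_face (a point): Middle of the end stop's face that the mill's front end must touch: nest x = 85 mm, y = 0, z = 32 mm. The stop block behind it is 34 mm wide and reaches z = 46 mm. The shaft's three bearing blocks, at nest x = -100, 36 and 78 mm, reach from y = 20 to 30 mm (feet to 37 mm) and up to z = 33 mm.
- mill: Carbide end mill, dark grey bar 76 mm long, 12 mm thick, 0.11 kg, lying in the trough; it slides, does not roll. Origin: middle of its underside; its y axis is its length. Plain shank end toward the loading end (push here), fluted end toward the flap. Origin at nest x = -28 to -8 mm at first, 47 mm when against the stop; its rear end is then at x = 9 mm, 31 mm short of the flap.
- flap_angle (a joint): Angle of the sprung clamp flap (rad): 0 shut and empty, grows as the thumb bar is pressed, at most 0.9. Hinge shaft along nest x at y = 25 mm, z = 29 mm. Below 0.22 the flap blocks the mill; 0.2: it lies on a mill under it; above 0.32: 2 mm or more clear of it; 0.70: thumb bar level. The spring shuts it whenever the bar is let go.
- flap: Clamp flap with its thumb bar, a smooth strip at nest x = -110 to 28 mm, 3 mm thick, left (+y) of the shaft. Shut it slants up 40 degrees to its outer edge at nest y = 64, z = 62 mm. Pressed level (about 5 N) it spans y = 33 to 77 mm, top at z = 30.5 mm, 4.5 mm above the trough floor: one fingertip can slide on it as another pushes the mill. Origin: on the shaft at nest x = 0.
- bar_mid (a point): Point on the thumb bar's top face, at the middle of its length (nest x = -41 mm), 30 mm from the shaft's axis; moves with the bar. Shut: nest y = 47 mm, z = 49 mm.
- pad_mid (a point): Middle of the underside of the flap's rubber pad (34 x 22 x 6 mm, nest x = 39.5 to 73.5 mm), which presses on the mill when the flap shuts; moves with the flap.
- mill_case: Empty clear case for one end mill, 20 x 86 x 20 mm, lying on the mat right of the nest; loose, leave alone. Origin: middle of its underside.
- carton_small: Small white tool carton, 22 x 76 x 22 mm, lying right of the nest; loose, leave alone. Origin: middle of its underside.
- spare_mill: Spare end mill, 10 mm thick, 68 mm long, lying on the mat right of the nest; loose, leave alone. Origin: middle of its underside.
There are look-alikes about, which are no part of the job. What is shaped like the mill but pink or yellow is not meant.

How it is judged:
By the outcome, as a careful person would: the job done as asked, in the order asked, and still so for the second after the job is handed in, with the robot touching nothing.
It also fails if it takes over 35 s, if anything falls off the work surface, if the arm or the gripper's body presses on something with over 40 N, if the wrist force passes 120 N, or if a joint passes its speed limit or range.

### The arm

A 6-joint arm with a two-finger parallel gripper is mounted at the origin on a cart in front of the work surface, level with it; the furniture and walls round the work are solid. World frame = base frame: x ahead of the robot, y to its left, z up, the work surface at z = 0. Lengths are in m, angles in rad, forces in N, time in s.
With the tool pointing down it reaches from about 0.35 to 0.8 m from the base axis. Payload 7.3 kg.
Tool frame: the origin (TCP) lies at the very end of the fingers, on their centre line; the grasp point (between the pads) lies 19 mm behind it (manip.grip_depth is the distance from the TCP to the grasp point, in m); z points along the fingers, y is the line along which they close (so a half turn about z gives the same grasp; the last joint's range is limited). The gripper opens to 85 mm and grips with 20 to 120 N. Pads are 22 mm wide; open, the fingers measure 114 mm over their backs; the gripper's body (76 mm by 85 mm) begins 54 mm behind the grasp point. The pads swing forward as they close: fully open they stand 13 mm farther back than shut.
Start: joints at [-1.308, 0.342, 1.524, -0, 1.275, -0.146], TCP at [0.209, -0.482, 0.231] pointing down, gripper open.
Joint ranges: [-2.53, 2.53], [-0.77, 2.02], [0.04, 2.7], [-1, 4.14], [0.28, 2.66], [-3.11, 3.11]. Speed limits (rad/s): [2.57, 2.57, 3.14, 3.14, 3.14, 3.14].

### API

Orientations are given as a 3x3 rotation matrix whose columns are the frame's x, y, z axes.
In Python, from bench import manip gives the robot as it stands. Calls block until the motion is done:
- manip.reach(position, orientation): joint-space move of the TCP to a pose.
- manip.move_linear(position, vel=0.15, orientation=None): straight line of the TCP; orientation=None keeps the orientation; vel is the mean speed in m/s.
- manip.move_j(angles): joint-space move.
- manip.set_gripper(opening, grasp_force=None): opening from 0.0 (shut) to 1.0 (fully open); grasp_force is the grip in N (None keeps the last); returns when the fingers have stopped.
- manip.sleep(seconds).
- manip.solve_ik(position, orientation): joint angles nearest the present ones, or None.
- manip.observe(): the state.
- manip.snapshot(name): name is "side" or "top"; returns (picture, depth): 400x640x3 uint8, red, green, blue; 400x640 float32, m along the optical axis (not along the pixel's ray), 0 where there is no reading.
- manip.camera_params(name): a dict with "fx", "fy", "cx", "cy" (pixels), "k1" (the pictures are not rectified: a ray, as slopes to the right and down, at radius r is drawn at 1 + k1 r^2 times it, then the intrinsics apply), "R" (3x3) and "t" (3): a world point X has camera coordinates R X + t. Camera axes: x right, y down, z forward; pixel columns grow to the right and rows downward; lengths in m; the calibration is good to about 2 mm. A picture is of the moment at which its call begins. camera_params takes no time and is no camera call.
A pose or a line that the arm cannot do raises manip.MotionError and nothing moves.
- manip.close_job(): hands the job in; it is judged then, once.
The state is a dict: "time": time; "joints": joint angles; "joint_velocities": joint speeds; "joint_efforts": joint torques, N m; "tool_pos": TCP position; "ee_rot": TCP orientation; "wrist_force": force on the tool from outside, world axes, zero at the start; "torque": the same for the moment, N m; "finger_gap": opening from 0.0 (shut) to 1.0 (fully open); "finger_force": force on a finger pad.
Only numpy, scipy, OpenCV 4.12 (cv2) and the standard library are available. Lean on these libraries where they do the work, as an engineer would, in place of code of your own. Each camera call takes 0.05 s, during which the arm holds its last target. There are 200 camera calls.

## Working session

There is one attempt and no reset: what is moved stays moved. The work goes in short steps, each a Python script; the robot and the scene stay as the last script left them, time stands still between calls to the robot, and variables do not carry over. Pictures are saved under pics/ and viewed, at most 10 in all, crops included, and the job is handed in when it is done.

```bash
ls; mkdir -p pics
python3 - <<'E'
from bench import manip
import cv2,numpy as np
for n in("side","top"):
    p,d=manip.snapshot(n); np.savez(f"{n}0.npz",p=p,d=d)
    cv2.imwrite(f"pics/{n}0.png",p[:,:,::-1]); c=manip.camera_params(n); print(n,c)
print(manip.observe()["time"])
E
```

```text
pics
side {'fx': 388.3505606304641, 'fy': 388.3505606304641, 'cx': 319.4464818122711, 'cy': 195.4540178006877, 'k1': -0.08597444637829657, 'R': array([[-0.84158918,  0.5396579 ,  0.02229349],
       [ 0.28318289,  0.47601479, -0.83259677],
       [-0.45992946, -0.69439129, -0.55343078]]), 't': array([ 0.43918801, -0.10355798,  1.13471775])}
top {'fx': 478.68722667297794, 'fy': 478.68722667297794, 'cx': 311.4535601526001, 'cy': 200.61697244162642, 'k1': -0.07368844846989923, 'R': array([[-0.0084215 , -0.9998453 ,  0.01544187],
       [-0.98140317,  0.00530265, -0.19188458],
       [ 0.19177301, -0.01677065, -0.98129601]]), 't': array([0.00823481, 0.50540584, 0.82928958])}
0.1
```

View pics/top0.png

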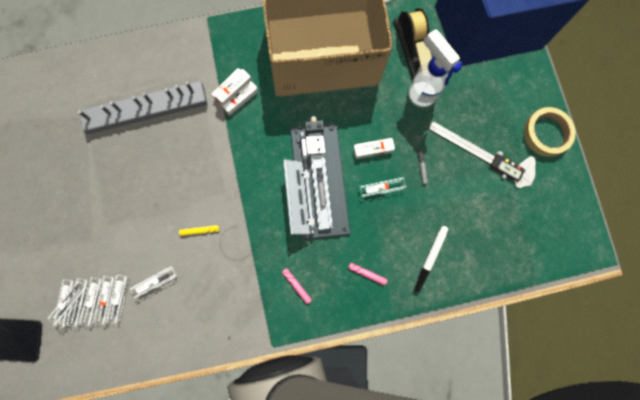

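View pics/side0.png

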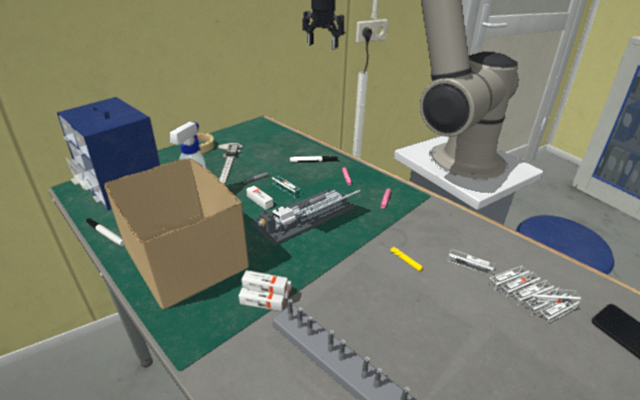

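The top view shows the nest at about (318,180): loading end toward the robot, stop at (315,125), thumb bar on the left at (297,198). The side view shows it at about (312,212).

Candidates for the mill:
- bar in the trough, top (322,185)
- spare mill (423,168)
- pink bars (297,286) and (367,273)
- yellow bar (199,231)
- case (383,187)

I choose the one in the trough and check it in a crop.

Run:
```python
import cv2,numpy as np
t=np.load("top0.npz")['p'][112:244,280:355,::-1]; s=np.load("side0.npz")['p'][180:245,250:370,::-1]
t=cv2.rotate(cv2.resize(t,None,fx=6,fy=6,interpolation=cv2.INTER_CUBIC),cv2.ROTATE_90_CLOCKWISE)
cv2.imwrite("pics/t1.png",t); cv2.imwrite("pics/s1.png",cv2.resize(s,None,fx=6,fy=6,interpolation=cv2.INTER_CUBIC)); print(t.shape)
```

```text
(450, 792, 3)
```

View pics/t1.png

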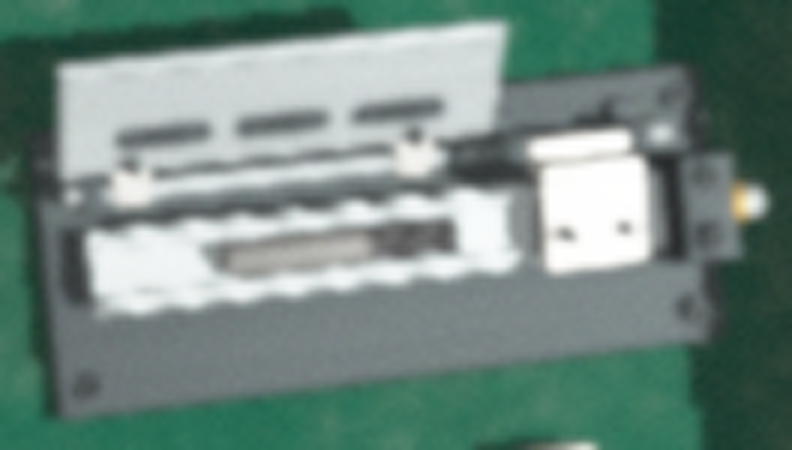

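View pics/s1.png

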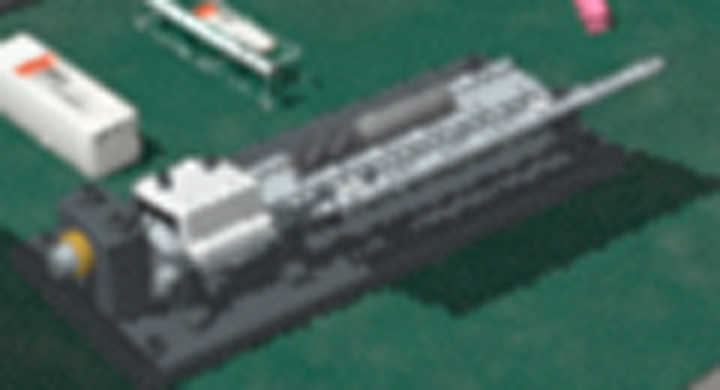

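The crops confirm a dark grey mill in the trough: rear end at rotated-crop (222,258), front end at (455,237). The bar's outer edge runs from (58,65) to (508,25), and the base corners are (60,415), (718,340) and (690,68). Next I cast rays and triangulate.

```bash
cat > h.py <<'E'
import numpy as np,cv2
from bench import manip
def ray(n,u,v):
    c=manip.camera_params(n); K=np.array([[c["fx"],0,c["cx"]],[0,c["fy"],c["cy"]],[0,0,1]])
    s=cv2.undistortPointsIter(np.array([[[u,v]]],float),K,np.array([c["k1"],0,0,0.]),None,None,(3,50,1e-10)).ravel()
    return -c["R"].T@c["t"], c["R"].T@np.r_[s,1]
def cast(n,u,v,z):
    o,d=ray(n,u,v); return o+d*(z-o[2])/d[2]
def tri(a,b):
    (o1,d1),(o2,d2)=ray("top",*a),ray("side",*b)
    k=np.linalg.lstsq(np.c_[d1,-d2],o2-o1,rcond=None)[0]; p,q=o1+k[0]*d1,o2+k[1]*d2
    return (p+q)/2,np.linalg.norm(p-q)
def T(x,y): return 280+(y+.5)/6-.5, 112+(791-x+.5)/6-.5   # rotated top crop -> pixel
def S(x,y): return 250+(x+.5)/6-.5, 180+(y+.5)/6-.5
E
python3 - <<'E'
from h import *
np.set_printoptions(precision=4,suppress=True)
for n,x,y,z in [("base nearR",60,415,.010),("base farR",718,340,.010),("base farL",690,68,.010),("bar out near",58,65,.062),("bar out far",508,25,.062),("mill rear",222,258,.036),("mill front",455,237,.036),
 ("stop ctl R far",743,258,.046),("stop L",735,153,.046)]:
    print(n,cast("top",*T(x,y),z))
print("bar near",tri(T(58,65),S(662,60))); print("knob",tri(T(757,203),S(62,262))); print("mill rear",tri(T(222,258),S(452,98)))
print("base farR?",tri(T(718,340),S(60,190)))
print("base farL",tri(T(690,68),S(165,380)))
d=np.load("top0.npz")['d']
c=manip.camera_params("top")
for n,x,y in [("mill",300,250),("trough rear",140,270),("base",400,340),("flap",600,210),("bar in",250,180),("bar up",250,80)]:
    u,v=T(x,y); o,r=ray("top",u,v); print(n,o+r*d[int(round(v)),int(round(u))])
E
```

```text
base nearR [ 0.4493 -0.0661  0.01  ]
base farR [ 0.6683 -0.0465  0.01  ]
base farL [0.6588 0.0435 0.01  ]
bar out near [0.4429 0.043  0.062 ]
bar out far [0.5816 0.0552 0.062 ]
mill rear [ 0.4969 -0.0161  0.036 ]
mill front [ 0.5715 -0.0104  0.036 ]
stop ctl R far [ 0.6635 -0.0179  0.046 ]
stop L [0.6609 0.0155 0.046 ]
bar near (array([0.4429, 0.0424, 0.0661]), np.float64(0.0012396392971885356))
knob (array([0.6714, 0.    , 0.0349]), np.float64(0.0024050102105452826))
mill rear (array([ 0.4973, -0.0162,  0.0342]), np.float64(0.0001364146492200343))
base farR? (array([ 0.6554, -0.0421,  0.0348]), np.float64(0.008551879904672394))
base farL (array([0.6572, 0.045 , 0.0085]), np.float64(0.004928129351585694))
mill [ 0.5211 -0.0138  0.0382]
trough rear [ 0.4731 -0.02    0.0231]
base [ 0.5601 -0.0444  0.0095]
flap [ 0.6171 -0.0022  0.0423]
bar in [0.5068 0.0079 0.0308]
bar up [0.502  0.0386 0.0567]
```

```bash
cat >> h.py <<'E'
yaw=.089; O=np.array([.556,-.011,0]); c_,s_=np.cos(yaw),np.sin(yaw)
Rn=np.array([[c_,-s_,0],[s_,c_,0],[0,0,1]])
def W(x,y,z): return O+Rn@(np.array([x,y,z])/1000)   # nest mm -> world
def N(p): return Rn.T@(np.asarray(p)-O)*1000
def Rt(sg): y=sg*Rn[:,1]; z=np.array([0,0,-1.]); return np.c_[np.cross(y,z),y,z]
def st():
    o=manip.observe(); f=Rn.T@o["wrist_force"]; print("t",round(o["time"],2),"nest",N(o["tool_pos"]).round(1),"F",f.round(1),"gap",round(o["finger_gap"],3),flush=True); return o,f
E
python3 - <<'E'
from h import *
q0=manip.observe()["joints"]
p=W(-82,26,150)
c=[(np.abs(np.subtract(q,q0)).max(),s) for s in(1,-1) if (q:=manip.solve_ik(p,Rt(s))) is not None]; print(c)
sg=min(c)[1]
manip.set_gripper(.45); manip.reach(p,Rt(sg)); st()
manip.move_linear(W(-82,26,85),.12); st()
for n in("side","top"):
    p,d=manip.snapshot(n); np.savez(f"{n}1.npz",p=p,d=d)
s=np.load("side1.npz")['p'][110:245,250:400,::-1]
cv2.imwrite("pics/s2.png",cv2.resize(s,None,fx=4,fy=4,interpolation=cv2.INTER_CUBIC))
E
```

```text
[(np.float64(1.6602418836331643), 1), (np.float64(1.4813507699566286), -1)]
t 2.65 nest [-81.8  25.3 150.1] F [0.5 0.4 0.9] gap 0.45
t 3.34 nest [-81.6  25.7  85.4] F [ 0.4 -0.3  0.1] gap 0.449
```

View pics/s2.png

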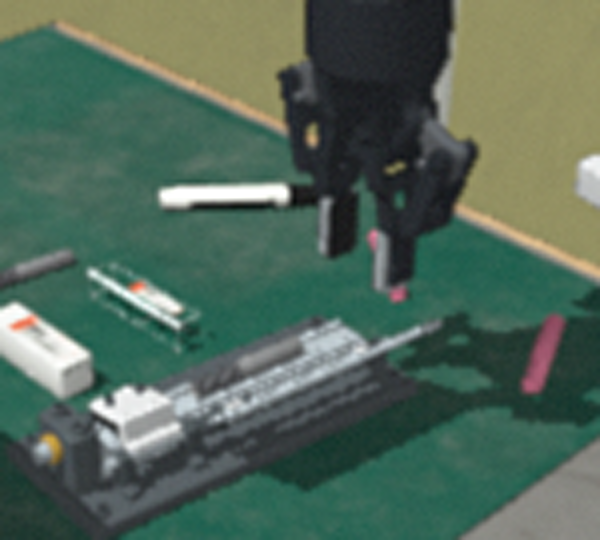

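Side crop: the two fingertips are clear above the nest. The inner finger's tip corner (+x/+y) is near (334,257) and the outer's near (388,292). I convert those to get spacing and tip height.

Run:
```python
from h import *
def P(x,y): return 250+(x+.5)/4-.5,110+(y+.5)/4-.5
for z in(.085,.09,.095): 
  print(z,[N(cast("side",*P(*p),z)).round(1)[:2] for p in((320,251),(334,257),(352,252),(375,287),(388,292),(410,291))])
```

```text
0.085 [array([-79.4, -10.9]), array([-81.6,  -1. ]), array([-93.6,   0.6]), array([-79.3,  37.4]), array([-81.7,  45.5]), array([-92.3,  51.8])]
0.09 [array([-73.9,  -4.4]), array([-76.1,   5.4]), array([-87.9,   7. ]), array([-73.8,  43.4]), array([-76.1,  51.5]), array([-86.6,  57.7])]
0.095 [array([-68.3,   2.2]), array([-70.5,  11.9]), array([-82.2,  13.5]), array([-68.2,  49.4]), array([-70.5,  57.4]), array([-80.9,  63.6])]
```

Run:
```python
from h import *
manip.move_linear(W(-82,24,56),.1); st()
for z in (52,49,46,43,40,36,32,29,27,25):
    manip.move_linear(W(-82,24,z),.04); o,f=st()
    if f[2]>14: break
for n in("side","top"):
    p,d=manip.snapshot(n); np.savez(f"{n}2.npz",p=p,d=d)
s=np.load("side2.npz")['p'][165:250,250:370,::-1]; t=np.load("top2.npz")['p'][112:254,270:370,::-1]
a=cv2.resize(s,None,fx=5,fy=5,interpolation=cv2.INTER_CUBIC)
cv2.imwrite("pics/s3.png",a)
```

```text
t 3.88 nest [-81.9  24.   56.2] F [ 0.9 -0.   0. ] gap 0.451
t 4.13 nest [-81.9  24.   52.2] F [ 0.2  0.8 -0. ] gap 0.452
t 4.38 nest [-81.5  23.8  49.3] F [ 1.  -1.2  2.2] gap 0.455
t 4.63 nest [-81.6  23.8  46.1] F [ 1.  -1.6  3.2] gap 0.447
t 4.88 nest [-81.8  23.9  43. ] F [ 1.3 -0.7  3.2] gap 0.453
t 5.13 nest [-81.9  24.   40. ] F [ 0.8 -0.3  4.3] gap 0.452
t 5.38 nest [-82.   24.1  36.1] F [1.2 0.4 4.7] gap 0.449
t 5.63 nest [-82.   24.1  32.2] F [0.3 1.7 5.6] gap 0.45
t 5.88 nest [-81.9  24.3  29.3] F [1.9 2.8 7.1] gap 0.449
t 6.13 nest [-82.   24.4  27.4] F [1.3 3.3 7.3] gap 0.449
t 6.38 nest [-82.   24.3  25.4] F [0.9 2.2 8.5] gap 0.451
```

View pics/s3.png

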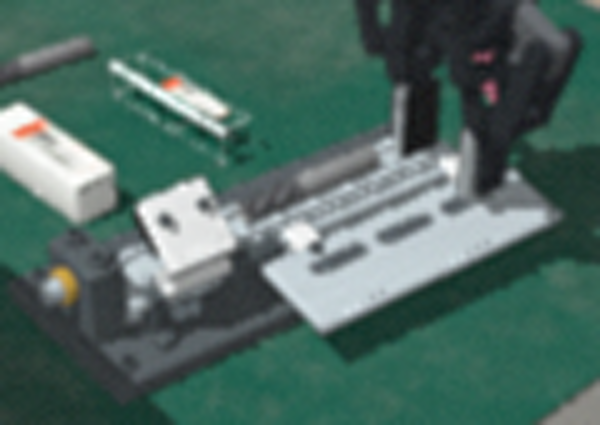

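The crop shows the flap up and the bar roughly level, with outer corners at (322,332) and (560,214). The inner finger stands in the trough behind the mill. I check the bar angle from those corners.

Run:
```python
from h import *
def P(x,y): return 250+(x+.5)/5-.5,165+(y+.5)/5-.5
def onx(p,x):
    o,d=ray("side",*P(*p)); e=Rn[:,0]; k=(x/1000-e@(o-O))/(e@d); return N(o+k*d).round(1)
print("outer far",onx((322,332),28),"inner far",onx((263,268),28),"outer near",onx((560,214),-110))
print("A tip",onx((462,193),-71),onx((478,199),-71),"B tip",onx((397,148),-71),onx((410,150),-71), "mill rear mid/top",[N(cast("side",*P(*q),.036)).round(1) for q in((372,150),(378,160))])
```

```text
outer far [28.  73.4 19.4] inner far [28.  31.1 27.2] outer near [-110.    71.1   21.2]
A tip [-71.   46.6  35. ] [-71.   57.4  37.8] B tip [-71.    0.1  34.3] [-71.    9.4  38.2] mill rear mid/top [array([-58.9,  -3.5,  36. ]), array([-56. ,   4.7,  36. ])]
```

The bar is slightly past level (flap about 0.85). I raise 4 mm to clear the rails, then push in small steps while watching force.

Run:
```python
from h import *
manip.move_linear(W(-82,24,29.5),.04); st()
ok=True
for x in (-72,-60,-45,-30,-18):
    manip.move_linear(W(x,24,29.5),.05); o,f=st()
    if f[0]<-9: ok=False; print("early"); break
p,d=manip.snapshot("side"); np.savez("side3.npz",p=p,d=d)
s=p[165:250,250:370,::-1]
cv2.imwrite("pics/s4.png",cv2.resize(s,None,fx=5,fy=5,interpolation=cv2.INTER_CUBIC))
```

```text
t 6.75 nest [-82.   24.3  30. ] F [1.1 2.3 6.4] gap 0.453
t 7.1 nest [-73.   24.2  29.5] F [-1.   0.3  5.9] gap 0.452
t 7.49 nest [-61.3  24.2  29.4] F [-2.4  0.8  6.7] gap 0.448
t 7.94 nest [-46.4  24.2  29.4] F [-2.4  0.6  6.3] gap 0.452
t 8.39 nest [-31.4  24.1  29.4] F [-2.7  0.2  6.4] gap 0.45
t 8.78 nest [-19.3  24.2  29.4] F [-2.7  1.1  6.7] gap 0.455
```

View pics/s4.png

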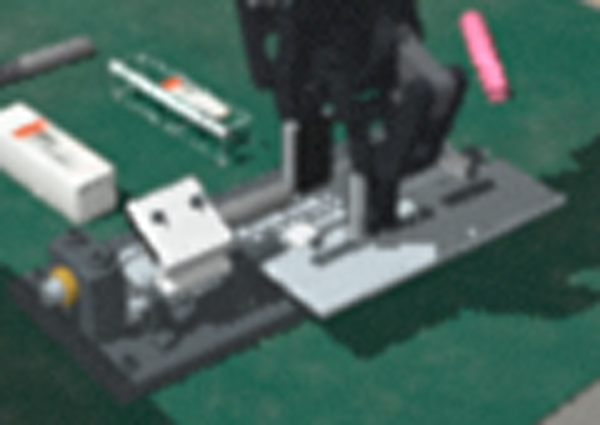

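The mill (rear at about (285,185)) is being pushed under the raised flap, with the inner fingertip behind it. I continue to the stop.

Run:
```python
from h import *
manip.move_linear(W(-10,24,29.5),.04); st()
x=-10; n=0
while x<9:
    x+=1.; manip.move_linear(W(x,24,29.5),.02); o,f=st()
    if f[0]<-8:
        manip.sleep(.15); o,f=st()
        if f[0]<-8: break
for n in("side","top"):
    p,d=manip.snapshot(n); np.savez(f"{n}4.npz",p=p,d=d)
s=np.load("side4.npz")['p'][165:250,250:370,::-1]
cv2.imwrite("pics/s5.png",cv2.resize(s,None,fx=5,fy=5,interpolation=cv2.INTER_CUBIC))
```

```text
t 9.18 nest [-11.7  24.2  29.3] F [-3.8 -0.   6.3] gap 0.448
t 9.43 nest [-11.3  24.2  29.3] F [-5.4  0.   7.8] gap 0.449
t 9.68 nest [-10.6  24.2  29.2] F [-6.5  0.2  8.3] gap 0.452
t 9.93 nest [-9.6 24.2 29.2] F [-7.5 -0.1  7.1] gap 0.448
t 10.18 nest [-8.6 24.3 29.2] F [-5.3  0.6  7.1] gap 0.451
t 10.43 nest [-7.6 24.2 29.2] F [-6.2  0.5  6.7] gap 0.446
t 10.68 nest [-6.6 24.2 29.2] F [-5.5  0.2  7.2] gap 0.449
t 10.93 nest [-5.6 24.3 29.2] F [-5.9  0.3  7.3] gap 0.454
t 11.18 nest [-4.6 24.3 29.1] F [-5.8 -0.1  7.4] gap 0.451
t 11.43 nest [-3.6 24.2 29.2] F [-5.5  0.1  7.1] gap 0.446
t 11.68 nest [-2.6 24.2 29.2] F [-5.5 -0.2  7.6] gap 0.449
t 11.93 nest [-1.6 24.2 29.2] F [-5.9 -0.2  7.6] gap 0.446
t 12.18 nest [-0.6 24.3 29.2] F [-6.4  0.9  6. ] gap 0.445
t 12.43 nest [ 0.4 24.2 29.2] F [-5.7 -1.1  7.3] gap 0.455
t 12.68 nest [ 1.4 24.3 29.2] F [-4.9 -0.6  7.5] gap 0.455
t 12.93 nest [ 2.  24.3 29.1] F [-6.4  0.   9. ] gap 0.452
t 13.18 nest [ 2.1 24.3 29.1] F [-10.   -0.3  10.4] gap 0.454
t 13.33 nest [ 2.1 24.3 29.1] F [-9.9 -0.7  9.7] gap 0.446
```

View pics/s5.png

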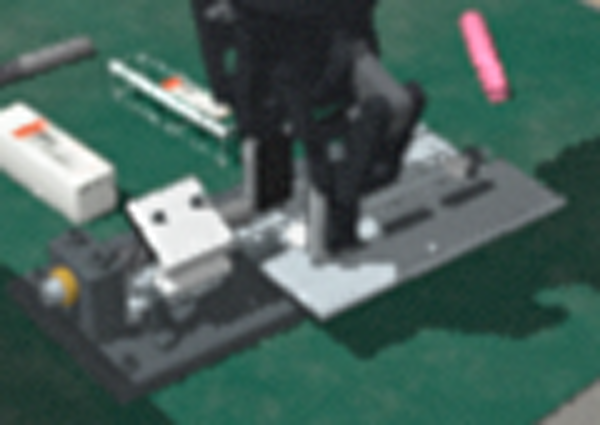

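The arm is blocked at about x=2 with force rising. I confirm it is the stop by pushing a bit harder and looking from the top.

Run:
```python
from h import *
for x in (5,6,7,8):
    manip.move_linear(W(x,24,29.5),.02); manip.sleep(.1); o,f=st()
    if f[0]<-22: break
p,d=manip.snapshot("top"); np.savez("top5.npz",p=p,d=d)
t=cv2.rotate(cv2.resize(p[112:244,280:355,::-1],None,fx=6,fy=6,interpolation=cv2.INTER_CUBIC),cv2.ROTATE_90_CLOCKWISE)
cv2.imwrite("pics/t5.png",t)
```

```text
t 13.78 nest [ 2.1 24.3 29.1] F [-6.5  0.1  7.7] gap 0.45
t 14.13 nest [ 2.1 24.3 29.1] F [-10.   -0.1  10.2] gap 0.449
t 14.48 nest [ 2.2 24.3 29. ] F [-13.2  -1.3  12.9] gap 0.449
t 14.83 nest [ 2.3 24.3 29. ] F [-15.4  -0.7  14.7] gap 0.451
```

View pics/t5.png

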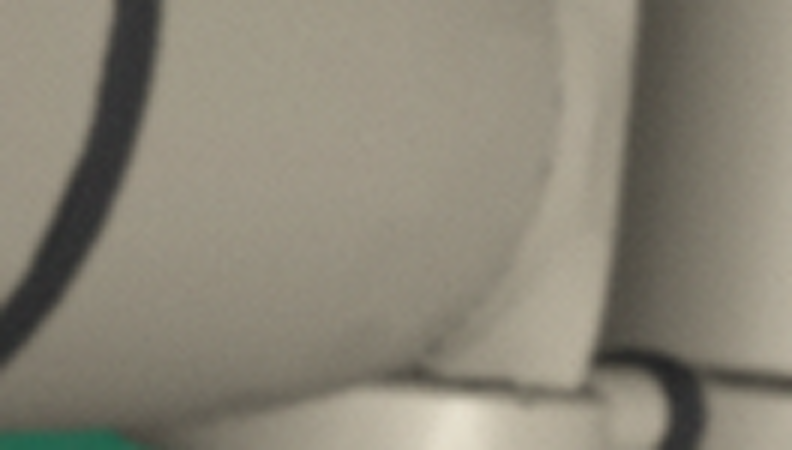

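It is rigidly blocked at the stop: the mill front is at 85 mm within frame error, and nothing else lies there. I back off while still pressing, then let the bar up gently, retreat and check.

Run:
```python
from h import *
manip.move_linear(W(-6,24,29.5),.03); st()
manip.move_linear(W(-6,24,66),.05); st()
manip.move_linear(W(-30,24,160),.15); st()
manip.move_j([-1.308,.342,1.524,0,1.275,-.146]); st()
for n in("side","top"):
    p,d=manip.snapshot(n); np.savez(f"{n}6.npz",p=p,d=d)
s=np.load("side6.npz")['p'][180:245,250:370,::-1]; t=np.load("top6.npz")['p'][112:244,280:355,::-1]
t=cv2.rotate(cv2.resize(t,None,fx=4,fy=4,interpolation=cv2.INTER_CUBIC),cv2.ROTATE_90_CLOCKWISE)
s=cv2.resize(s,(528,286),interpolation=cv2.INTER_CUBIC)
cv2.imwrite("pics/f6.png",np.vstack([t,s]))
```

```text
t 15.5 nest [-4.9 23.6 30.4] F [ 3.5 -0.5  5. ] gap 0.45
t 16.38 nest [-6.3 24.1 65.7] F [-0.1 -0.8 -0.1] gap 0.448
t 17.18 nest [-30.4  24.1 159.3] F [ 0.1 -0.2  0.2] gap 0.451
t 19.3 nest [-387.  -437.8  231.2] F [ 0.3  0.5 -0.4] gap 0.452
```

View pics/f6.png

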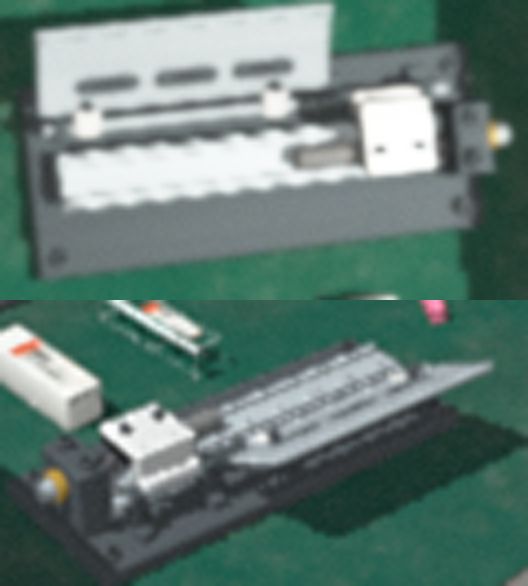

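The final view shows the mill's rear at (296,157) and the flap edge at (360,150). That is about 31 mm, as specified for home, and the flap is shut on the mill with the neighbouring objects untouched.

```bash
python3 -c "
from bench import manip
print(manip.close_job())"
```

```text
the job is handed in; nothing more can be done
None
```

I pushed the mill up to the end stop under the raised flap and let the flap shut on it. The job was handed in at about 19 s; the last pictures fit the home position (about 31 mm from mill rear to flap), and no verdict was returned.

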